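Post the empty spice jar through the recycling caddy's sprung flap

ROBOT

A 6-joint arm with a two-finger parallel gripper is mounted at the origin on the work surface. World frame = base frame: x ahead of the robot, y to its left, z up, the work surface at z = 0. Lengths are in m, angles in degrees, forces in N, time in s.
With the tool pointing down it reaches from about 0.4 to 0.825 m from the base axis. Payload 7 kg.
Tool frame: the origin (TCP) lies midway between the tips of the shut fingers; the grasp point (between the pads) lies 19 mm behind it (ctrl.hold_point_z is the distance from the TCP to the grasp point, in m); z points along the fingers, y is the line along which they close (so a half turn about z gives the same grasp; the last joint's range is limited). The gripper opens to 88 mm and grips with 3 to 60 N. Pads are 19 mm wide; open, the fingers measure 130 mm over their backs; the gripper's body (78 mm by 193 mm) begins 47 mm behind the grasp point.
Start: joints at [-47.435, 20.546, 0.682, 0, -70.136, -16.507], TCP at [0.296, -0.606, 0.227] pointing down, gripper open.
Joint ranges: [-176.03, 176.03], [-82.01, 121.73], [-58.28, 71.71], [-173.87, 95.51], [-174.79, -0.11], [-173.66, 173.66]. Speed limits (degrees/s): [136.94, 136.94, 172.46, 180, 180, 180].

INTERFACE

Orientations are given as [roll, pitch, yaw] about the fixed x, y, z axes, in that order (R = Rz(yaw) Ry(pitch) Rx(roll)).
In Python, from plant import ctrl gives the robot as it stands.
- The arm moves only by the tool apply_moves, never from a script. Its argument "deltas" is a list of rows, each an object with "fingers": the finger opening in mm, from 0 to 87.6; "delta_pos": the shift along the tool's x, y, z in mm, a list of three; "angular": the turn, a rotation vector about the tool's x, y, z in degrees, a list of three. A call has 1 to 10 rows; each row is the pose to reach, as a shift and turn from the pose commanded when the call began, along the tool's axes at that moment; what a row does not reach only later rows make up. A row lasts 1/10 s, in which the tool goes at most 50 mm and 8.59 degrees, less where a joint would pass 70% of its speed; a pose out of reach is approached as far as the arm can. A call with a gripper value outside its range is refused whole. The fingers move at their own pace and stop on an object; the grip force is fixed at half the most. Time passes only in rows, so rows that repeat a pose let the fingers close. It gives the time, the measured TCP pose, the force, the opening and the grip force at its end, in the units of the state.
- ctrl.get_obs(): the state, without advancing time (a new reading comes with each control period).
- ctrl.snapshot(name): name is "scene" or "side" or "wrist"; returns the picture (480x640x3 uint8, red, green, blue); there is no depth.
- ctrl.camera_params(name): a dict with "fx", "fy", "cx", "cy" (pixels), "dist_coeffs" ([k1, k2, p1, p2, k3] as OpenCV has them; the pictures are not rectified), "cam_to_world" (4x4, takes a point from camera to world coordinates); the wrist camera has in their place "mount" (4x4, takes a point from camera to tool coordinates, whose origin is the TCP and whose axes are the flange's). Camera axes: x right, y up, looking along -z (the intrinsics and any distortion apply to the point x, -y, -z); pixel columns grow to the right and rows downward; lengths in m; the calibration is good to about 2 mm. A picture is of the moment at which its call begins: read the wrist's pose just before it. camera_params takes no time and is no camera call.
- ctrl.close_job(): hands the job in; it is judged then, once.
The state is a dict: "clock": time; "joint_pos": joint angles; "qvel": joint speeds; "tau": joint torques, N m; "tool_pos": TCP position; "orientation": TCP orientation; "force": force on the tool from outside, world axes, zero at the start; "moment": the same for the moment, N m; "opening": finger opening in m; "gripper_force": force on a finger pad.
Only numpy, scipy, OpenCV 4.12 (cv2) and the standard library are available. Lean on these libraries where they do the work, as an engineer would, in place of code of your own. Each camera call takes 0.05 s, during which the arm holds its last target. There are 200 camera calls.

TASK

Put the empty clear spice jar with the red lid into the worktop recycling caddy: use the jar to push the caddy's green sprung flap down and, holding the flap open with it, keep hold of the jar until more than half of it is inside; then let go so that it drops in and the flap springs shut behind it. Leave the full spice jar with the yellow lid standing where it is.

Things in the scene. Friction and masses are not known exactly. Their poses are not given: they have to be found in the camera images.
- red_jar_mid (a point): Centre (half-way up) of the empty spice jar: clear glass cylinder with a red screw lid, 44 mm diameter, 90 mm tall with the lid, about 0.2 kg, standing upright and loose on the worktop, so that this point is 45 mm above its underside. z axis: up along the jar.
- yellow_jar_mid (a point): Centre (half-way up) of the full spice jar to be left alone: same shape and size (44 mm diameter, 90 mm tall) but reddish-brown contents, a white label and a yellow lid. It stands upright on the worktop.
- caddy_mouth (a point): Centre of the 104 (x) by 150 mm (y) opening in the black top of the recycling caddy, at the upper face, 210 mm above the worktop. Caddy: fixed grey box 170 (x) by 200 (y) by 210 mm, walls 5 mm, inner floor 204 mm below this point, +x wall transparent. z up, x from the flap's hinge edge to its free edge, y along the hinge; the hinge line is at x = -50 mm, 3 mm below this point.
- flap (a joint): Angle of the green flap that fills the opening (98 mm from hinge to free edge, 146 wide, 5 thick): 0 shut and level, up to 1.5 rad as its free edge swings down inside. A light spring (0.5 to 1.5 N half-way along) shuts it. A jar pushed in upright, 10 mm from the centre towards the free edge, opens it; with its underside 70 mm or more below the opening it drops in when released.
Not all that is in view belongs to the job. There is more than one size of the part that bears red_jar_mid; the job needs the larger. Of the things that look like the part that bears yellow_jar_mid, take the one that is farthest to the robot's left at the start.

How it is judged (in metres and radians):
On the way:
1. the gripper, still holding the red-lidded jar, holds the flap open with it (more than 0.6 rad), the jar's centre being below the caddy's opening (value of joint flap above 0.6 rad and z of red_jar_mid in the frame of caddy_mouth between -0.1 and 0 m and x of red_jar_mid in the frame of caddy_mouth between -0.05 and 0.05 m and y of red_jar_mid in the frame of caddy_mouth between -0.075 and 0.075 m and contact force between the fingers and red_jar above 0.5 N), for 0.1 s.
At the end, for the whole second after the job is handed in: The red-lidded jar lies or stands inside the caddy, its centre more than 100 mm below the opening and within the caddy's walls; the flap is shut again (less than 0.1 rad); the yellow-lidded jar stands upright (within 0.17 rad) and within 30 mm of where it started (z of red_jar_mid in the frame of caddy_mouth below -0.1 m and x of red_jar_mid in the frame of caddy_mouth between -0.085 and 0.085 m and y of red_jar_mid in the frame of caddy_mouth between -0.1 and 0.1 m and value of joint flap below 0.1 rad and distance of yellow_jar_mid from where it was at the start of the episode below 0.03 m and angle between yellow_jar_mid's own z axis and vertical below 0.17 rad); the robot touches nothing.
It fails at once if the yellow-lidded jar is shifted by more than 30 mm or tipped over (distance of yellow_jar_mid from where it was at the start of the episode above 0.03 m or angle between yellow_jar_mid's own z axis and vertical above 0.5 rad).
It also fails if it takes over 40 s, if anything falls off the work surface, if the arm or the gripper's body presses on something with over 40 N, if the wrist force passes 120 N, or if a joint passes its speed limit or range.

## Working session

There is one attempt and no reset: what is moved stays moved. The work goes in short steps, Python scripts to look and compute and a tool call to move; the robot and the scene stay as the last step left them, time stands still between calls to the robot, and variables do not carry over. Pictures are saved under pics/ and viewed, at most 10 in all, crops included, and the job is handed in when it is done.

Besides the shell and the picture viewer there is one more tool, called in YAML: its name, and indented under it one key for each argument. apply_moves: Moves the arm, as the interface text tells. Its arguments: {"type":"object","properties":{"deltas":{"type":"array"}},"required":["deltas"]}

```bash
mkdir -p pics; python3 - <<'E'
from plant import ctrl
import cv2,numpy as np
for n in("scene","side"):
    im=ctrl.snapshot(n); cv2.imwrite(f"pics/{n}0.png",im[:,:,::-1])
    p=ctrl.camera_params(n); print(n,p["fx"],p["cx"],p["cy"],np.round(p["dist_coeffs"],3),np.round(p["cam_to_world"],3).tolist())
print(ctrl.camera_params("wrist")["mount"],ctrl.get_obs()["orientation"],ctrl.hold_point_z)
E
```

```text
scene 566.9331940874337 319.6975850224418 231.76778650111012 [-0.022  0.     0.     0.     0.   ] [[0.4, -0.626, 0.669, 1.349], [0.917, 0.279, -0.286, -0.392], [-0.008, 0.728, 0.686, 0.974], [0.0, 0.0, 0.0, 1.0]]
side 448.54344502038794 320.87518077094575 243.96667585410597 [-0.011  0.     0.     0.     0.   ] [[-0.939, 0.175, -0.296, 0.273], [-0.344, -0.485, 0.804, 0.686], [-0.003, 0.857, 0.515, 0.62], [0.0, 0.0, 0.0, 1.0]]
[[ 6.27770561e-04  9.70000864e-01  2.43100659e-01  6.45173361e-02]
 [ 9.99999737e-01 -6.97258842e-04  1.99799058e-04 -8.81967588e-04]
 [ 3.63309343e-04  2.43100470e-01 -9.70001046e-01 -1.57739961e-01]
 [ 0.00000000e+00  0.00000000e+00  0.00000000e+00  1.00000000e+00]] [ 1.79913689e+02 -9.01114895e-03 -1.53951071e+02] 0.0188
```

View pics/scene0.png

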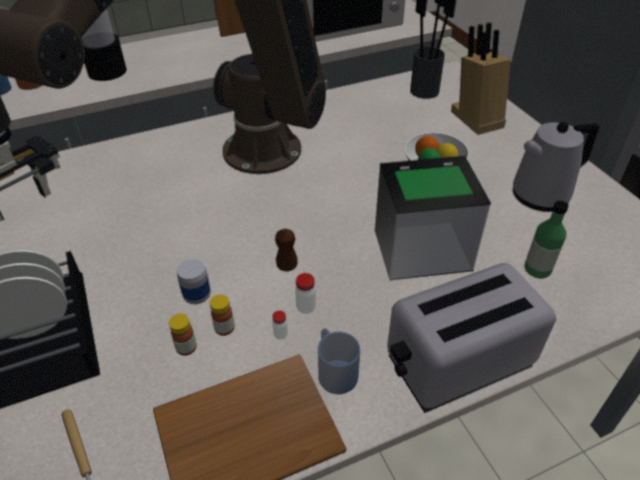

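View pics/side0.png

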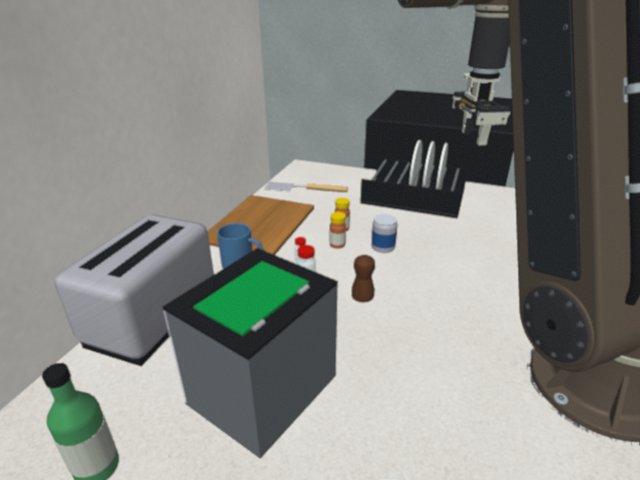

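The scene view shows a large red-lidded jar at (306,292) and a small one at (280,324), so I choose the large one. Yellow-lidded jars stand at (222,314) and (183,334), and the one farther to the robot's left is (222,314). Both yellow jars stay untouched. The green flap is centred near (433,182), with its hinge lugs at the base-side edge, (405,168) and (447,163). The side view agrees: lugs at (304,290) and (258,325), and the big red lid at (306,252).

```bash
cat > h.py <<'E'
from plant import ctrl
import cv2,numpy as np
from scipy.spatial.transform import Rotation as R
def cam(n):
    p=ctrl.camera_params(n); K=np.array([[p["fx"],0,p["cx"]],[0,p["fy"],p["cy"]],[0,0,1]]); 
    if n!="wrist": return K,np.array(p["dist_coeffs"]),np.array(p["cam_to_world"])
    o=ctrl.get_obs(); T=np.eye(4); T[:3,:3]=R.from_euler("xyz",o["orientation"],degrees=True).as_matrix(); T[:3,3]=o["tool_pos"]
    return K,np.array(p["dist_coeffs"]),T@np.array(p["mount"])
def cast(c,uv,z):
    K,d,T=c; q=cv2.undistortPoints(np.array(uv,float).reshape(-1,1,2),K,d)[:,0]
    r=np.c_[q[:,0],-q[:,1],-np.ones(len(q))]@T[:3,:3].T; o=T[:3,3]
    return o+r*((z-o[2])/r[:,2])[:,None]
def blobs(im,lo,hi,amin=20):
    h=cv2.cvtColor(im,cv2.COLOR_RGB2HSV); m=cv2.inRange(h,lo,hi)
    if lo[0]==0: m|=cv2.inRange(h,(172,lo[1],lo[2]),(180,255,255))
    cs,_=cv2.findContours(m,cv2.RETR_EXTERNAL,cv2.CHAIN_APPROX_NONE)
    return sorted([c for c in cs if cv2.contourArea(c)>amin],key=cv2.contourArea,reverse=True)
E
python3 - <<'E'
from h import *
np.set_printoptions(precision=4,suppress=True)
for n in("scene","side"):
    c=cam(n); im=ctrl.snapshot(n)
    for col,lo,hi,z in(("red",(0,150,80),(6,255,255),.083),("yel",(20,150,100),(32,255,255),.083)):
        for b in blobs(im,lo,hi)[:4]:
            M=cv2.boundingRect(b); m=cv2.moments(b); uv=(m["m10"]/m["m00"],m["m01"]/m["m00"])
            print(n,col,M,cv2.contourArea(b),cast(c,[uv],z)[0])
    g=[b for b in blobs(im,(50,150,60),(75,255,255))][0]
    r=cv2.approxPolyDP(cv2.convexHull(g),6,True)[:,0]
    P=cast(c,r,.208); print(n,"flap",r.tolist(),P[:,:2].tolist(),"mean",P.mean(0),"edges",np.linalg.norm(P-np.roll(P,-1,0),axis=1))
im=ctrl.snapshot("scene")[220:370,150:400]
cv2.imwrite("pics/crop.png",cv2.resize(im,None,fx=3,fy=3,interpolation=cv2.INTER_CUBIC)[:,:,::-1])
E
```

```text
scene red (297, 274, 17, 13) 165.5 [ 0.6021 -0.1084  0.083 ]
scene red (273, 311, 12, 11) 82.5 [ 0.6695 -0.1922  0.083 ]
scene yel (170, 314, 20, 16) 214.0 [ 0.6022 -0.3772  0.083 ]
scene yel (210, 295, 19, 15) 191.0 [ 0.586 -0.29   0.083]
scene yel (439, 144, 19, 12) 145.5 [0.3231 0.4277 0.083 ]
scene flap [[457, 167], [447, 193], [406, 198], [396, 175]] [[0.5319973475055888, 0.2929777075139735], [0.6007491719253056, 0.22216574585747634], [0.5796836750985879, 0.13444192563907603], [0.501923158245455, 0.1539000949644888]] mean [0.5536 0.2009 0.208 ] edges [0.0987 0.0902 0.0802 0.1423]
side red (296, 238, 18, 20) 200.0 [ 0.6098 -0.1193  0.083 ]
side yel (331, 211, 15, 13) 138.5 [ 0.5857 -0.2917  0.083 ]
side yel (336, 198, 13, 11) 104.0 [ 0.6017 -0.3761  0.083 ]
side flap [[308, 281], [243, 335], [193, 307], [261, 261]] [[0.4894970130885782, 0.15589791321770774], [0.525990323246643, 0.2998227955250732], [0.6225401160597535, 0.27233748823970305], [0.5846611589284874, 0.12943588890420277]] mean [0.5557 0.2144 0.208 ] edges [0.1485 0.1004 0.1478 0.0988]
```

View pics/crop.png

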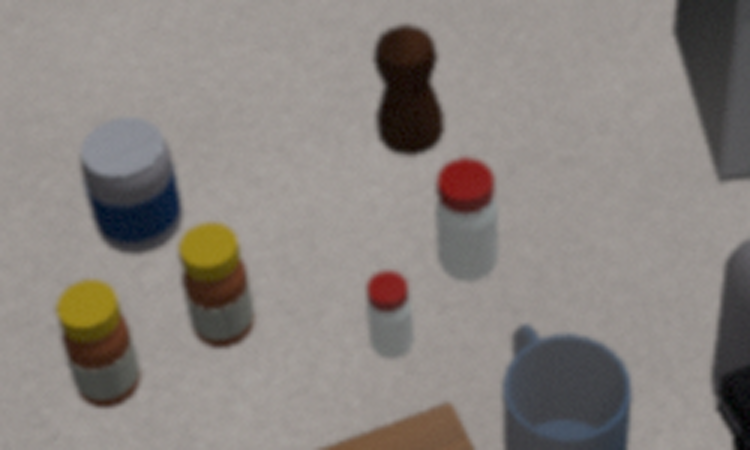

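The crop confirms it: the large red jar is at crop (467,215) with the small one beside it at (390,313). Both views put the lid height and positions in plausible places. The side-view flap edges measure 148 x 100 mm against the stated 146 x 98, so the caddy measurement is good. Next I hover over the jar, with the closing line along the hinge.

```bash
cat >> h.py <<'E'
def delta(xyz,yaw):
    o=ctrl.get_obs(); A=R.from_euler("xyz",o["orientation"],degrees=True); B=R.from_euler("xyz",[180,0,yaw],degrees=True)
    print("pos",np.round(A.inv().apply(np.array(xyz)-o["tool_pos"])*1000,1),"ang",np.round((A.inv()*B).as_rotvec(degrees=True),2))
E
python3 - <<'E'
from h import *
delta([.602,-.108,.25],165.8)
E
```

```text
pos [-493.4  313.4  -23.7] ang [ 4.000e-02 -2.000e-02  4.026e+01]
```

apply_moves:
  deltas:
    - {"fingers":70,"delta_pos":[0,0,-40],"angular":[0,0,8]}
    - {"fingers":70,"delta_pos":[-40,25,-40],"angular":[0,0,16]}
    - {"fingers":70,"delta_pos":[-80,50,-40],"angular":[0,0,24]}
    - {"fingers":70,"delta_pos":[-120,75,-40],"angular":[0,0,32]}
    - {"fingers":70,"delta_pos":[-160,100,-40],"angular":[0,0,40.3]}
    - {"fingers":70,"delta_pos":[-200,126,-40],"angular":[0,0,40.3]}
    - {"fingers":70,"delta_pos":[-240,152,-40],"angular":[0,0,40.3]}
    - {"fingers":70,"delta_pos":[-280,178,-40],"angular":[0,0,40.3]}
    - {"fingers":70,"delta_pos":[-320,203,-40],"angular":[0,0,40.3]}
    - {"fingers":70,"delta_pos":[-360,228,-40],"angular":[0,0,40.3]}

```text
clock: 1.25
tool_pos: [0.5204, -0.2415, 0.2668]
orientation: [180.0, 0.0, 165.8]
force: [0.4, -0.7, 0.3]
opening: 0.07
gripper_force: 0.0
```

```bash
python3 - <<'E'
from h import *
delta([.602,-.108,.25],165.8)
E
```

```text
pos [-46.2 149.5  16.9] ang [ 0.01  0.03 -0.03]
```

apply_moves:
  deltas:
    - {"fingers":70,"delta_pos":[-12,40,5],"angular":[0,0,0]}
    - {"fingers":70,"delta_pos":[-24,80,10],"angular":[0,0,0]}
    - {"fingers":70,"delta_pos":[-36,120,17],"angular":[0,0,0]}
    - {"fingers":70,"delta_pos":[-46,149.5,17],"angular":[0,0,0]}
    - {"fingers":70,"delta_pos":[-46,149.5,17],"angular":[0,0,0]}
    - {"fingers":70,"delta_pos":[-46,149.5,17],"angular":[0,0,0]}

```text
clock: 1.85
tool_pos: [0.6012, -0.1091, 0.2491]
orientation: [-180.0, -0.0, 165.8]
force: [-0.4, -0.6, 0.6]
opening: 0.0699
gripper_force: 0.0
```

```bash
python3 - <<'E'
from h import *
np.set_printoptions(precision=4,suppress=True)
c=cam("wrist"); im=ctrl.snapshot("wrist")
cv2.imwrite("pics/w1.png",im[:,:,::-1])
for b in blobs(im,(0,150,80),(6,255,255),100)[:3]:
    (u,v),r=cv2.minEnclosingCircle(b); print((u,v),r,cv2.boundingRect(b),cast(c,[(u,v)],.088)[0])
E
```

```text
(315.0428466796875, 227.3047637939453) 20.407377243041992 (295, 207, 41, 41) [ 0.6025 -0.1094  0.088 ]
(255.1029815673828, 281.1749267578125) 13.404157638549805 (242, 269, 27, 26) [ 0.6405 -0.1798  0.088 ]
```

View pics/w1.png

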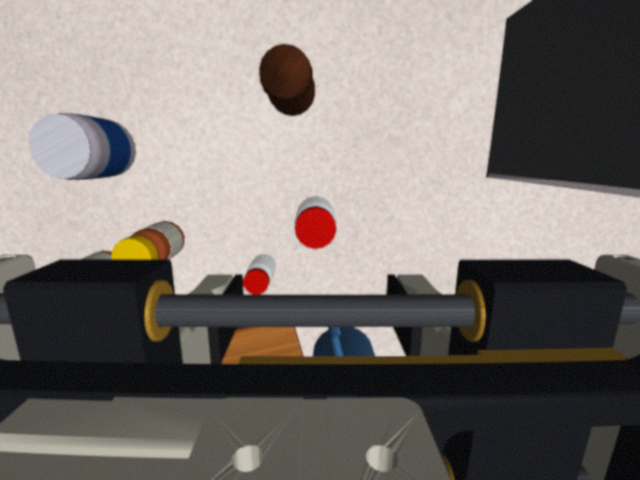

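The wrist view shows the big red lid at (315,227), which casts to (0.6025, -0.1094), within 1.5 mm of the estimate. The space beside it is clear for the fingers, so I descend and grip.

apply_moves:
  deltas:
    - {"fingers":70,"delta_pos":[-1,0,40],"angular":[0,0,0]}
    - {"fingers":70,"delta_pos":[-1,0,80],"angular":[0,0,0]}
    - {"fingers":70,"delta_pos":[-1,0,115],"angular":[0,0,0]}
    - {"fingers":70,"delta_pos":[-1,0,145],"angular":[0,0,0]}
    - {"fingers":70,"delta_pos":[-1,0,170],"angular":[0,0,0]}
    - {"fingers":70,"delta_pos":[-1,0,185],"angular":[0,0,0]}
    - {"fingers":70,"delta_pos":[-1,0,194],"angular":[0,0,0]}
    - {"fingers":70,"delta_pos":[-1,0,194],"angular":[0,0,0]}
    - {"fingers":50,"delta_pos":[-1,0,194],"angular":[0,0,0]}
    - {"fingers":35,"delta_pos":[-1,0,194],"angular":[0,0,0]}

```text
clock: 2.9
tool_pos: [0.6028, -0.1103, 0.0568]
orientation: [180.0, 0.1, 165.8]
force: [0.9, 0.6, 0.4]
opening: 0.059
gripper_force: 0.0
```

apply_moves:
  deltas:
    - {"fingers":30,"delta_pos":[0,0,0],"angular":[0,0,0]}
    - {"fingers":30,"delta_pos":[0,0,0],"angular":[0,0,0]}
    - {"fingers":30,"delta_pos":[0,0,0],"angular":[0,0,0]}
    - {"fingers":30,"delta_pos":[0,0,0],"angular":[0,0,0]}

```text
clock: 3.3
tool_pos: [0.6027, -0.1099, 0.0562]
orientation: [180.0, 0.1, 165.8]
force: [0.1, 1.2, 4.3]
opening: 0.0417
gripper_force: 30.0
```

Gripped: 41.7 mm opening at 30 N. I lift clear of the caddy top.

apply_moves:
  deltas:
    - {"fingers":30,"delta_pos":[0,0,-20],"angular":[0,0,0]}
    - {"fingers":30,"delta_pos":[0,0,-60],"angular":[0,0,0]}
    - {"fingers":30,"delta_pos":[0,0,-100],"angular":[0,0,0]}
    - {"fingers":30,"delta_pos":[0,0,-140],"angular":[0,0,0]}
    - {"fingers":30,"delta_pos":[0,0,-180],"angular":[0,0,0]}
    - {"fingers":30,"delta_pos":[0,0,-215],"angular":[0,0,0]}
    - {"fingers":30,"delta_pos":[0,0,-245],"angular":[0,0,0]}
    - {"fingers":30,"delta_pos":[0,0,-260],"angular":[0,0,0]}
    - {"fingers":30,"delta_pos":[0,0,-260],"angular":[0,0,0]}

```text
clock: 4.2
tool_pos: [0.6027, -0.1101, 0.3176]
orientation: [179.9, 0.2, 165.8]
force: [0.1, -0.0, -2.5]
opening: 0.0419
gripper_force: 30.0
```

```bash
python3 - <<'E'
from h import *
print(ctrl.get_obs()["opening"],ctrl.get_obs()["gripper_force"])
delta([.565,.212,.32],165.8)
E
```

```text
0.04187702634317211 29.989990554749966
pos [115.7 302.9  -2.4] ang [ 0.06  0.19 -0.04]
```

apply_moves:
  deltas:
    - {"fingers":30,"delta_pos":[10,25,-3],"angular":[0,0,0]}
    - {"fingers":30,"delta_pos":[24,63,-3],"angular":[0,0,0]}
    - {"fingers":30,"delta_pos":[40,105,-3],"angular":[0,0,0]}
    - {"fingers":30,"delta_pos":[56,147,-3],"angular":[0,0,0]}
    - {"fingers":30,"delta_pos":[72,189,-3],"angular":[0,0,0]}
    - {"fingers":30,"delta_pos":[88,230,-3],"angular":[0,0,0]}
    - {"fingers":30,"delta_pos":[102,267,-3],"angular":[0,0,0]}
    - {"fingers":30,"delta_pos":[112,293,-3],"angular":[0,0,0]}
    - {"fingers":30,"delta_pos":[116,303,-3],"angular":[0,0,0]}
    - {"fingers":30,"delta_pos":[116,303,-3],"angular":[0,0,0]}

```text
clock: 5.2
tool_pos: [0.5633, 0.2132, 0.3165]
orientation: [-179.9, -0.1, 165.9]
force: [0.3, -0.5, -2.6]
opening: 0.042
gripper_force: 30.0
```

```bash
python3 - <<'E'
from h import *
np.set_printoptions(precision=4,suppress=True)
im=ctrl.snapshot("side"); w=ctrl.snapshot("wrist"); c=cam("wrist")
cv2.imwrite("pics/hov.png",np.hstack([cv2.resize(x,(400,300)) for x in(im,w)])[:,:,::-1])
g=max(blobs(w,(50,150,60),(75,255,255)),key=cv2.contourArea)
r=cv2.approxPolyDP(cv2.convexHull(g),8,True)[:,0]
P=cast(c,r,.208); print(r.tolist(),P[:,:2],np.linalg.norm(P-np.roll(P,-1,0),axis=1))
E
```

```text
[[222, 164], [413, 168], [403, 287], [226, 283]] [[0.4897 0.1571]
 [0.5282 0.2974]
 [0.6215 0.2721]
 [0.5822 0.1307]] [0.1455 0.0966 0.1467 0.0962]
```

View pics/hov.png

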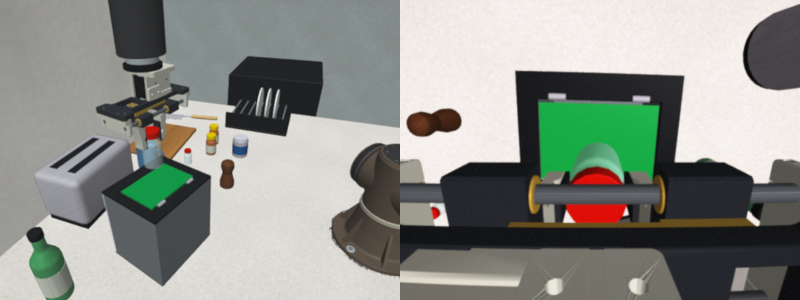

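The side view shows the jar held upright above the flap. The wrist view shows the flap's hinge lugs on the base side. Its corners cast to 146 x 96 mm, centred at (0.555, 0.214), so the jar is on target to within 2 mm. I push it down until the underside is about 78 mm below the opening.

apply_moves:
  deltas:
    - {"fingers":30,"delta_pos":[-1,-1,25],"angular":[0,0,0]}
    - {"fingers":30,"delta_pos":[-1,-1,45],"angular":[0,0,0]}
    - {"fingers":30,"delta_pos":[-1,-1,60],"angular":[0,0,0]}
    - {"fingers":30,"delta_pos":[-1,-1,75],"angular":[0,0,0]}
    - {"fingers":30,"delta_pos":[-1,-1,90],"angular":[0,0,0]}

```text
clock: 5.8
tool_pos: [0.5652, 0.2093, 0.228]
orientation: [-180.0, 0.0, 165.7]
force: [0.9, -0.3, -0.4]
opening: 0.0415
gripper_force: 30.0
```

apply_moves:
  deltas:
    - {"fingers":30,"delta_pos":[0,0,15],"angular":[0,0,0]}
    - {"fingers":30,"delta_pos":[0,0,28],"angular":[0,0,0]}
    - {"fingers":30,"delta_pos":[0,0,38],"angular":[0,0,0]}
    - {"fingers":30,"delta_pos":[0,0,38],"angular":[0,0,0]}
    - {"fingers":30,"delta_pos":[0,0,38],"angular":[0,0,0]}
    - {"fingers":30,"delta_pos":[0,0,38],"angular":[0,0,0]}

```text
clock: 6.4
tool_pos: [0.5653, 0.2109, 0.1912]
orientation: [180.0, 0.0, 165.8]
force: [0.9, -0.4, -2.1]
opening: 0.0418
gripper_force: 30.0
```

```bash
python3 - <<'E'
from h import *
im=ctrl.snapshot("side"); w=ctrl.snapshot("scene")
cv2.imwrite("pics/in.png",np.hstack([cv2.resize(x,(400,300)) for x in(im[180:480,100:500],w[80:380,240:640])])[:,:,::-1])
E
```

```text
(no output)
```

View pics/in.png

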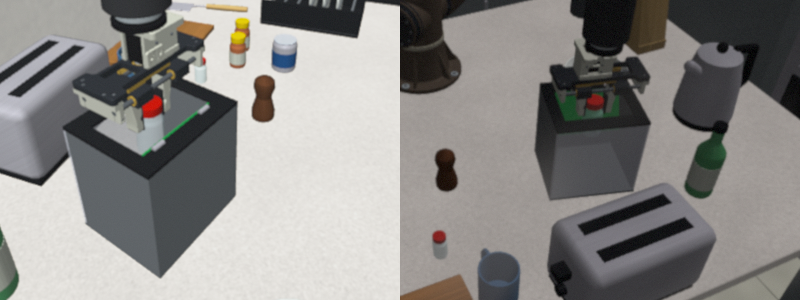

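Both views show the flap swung down, the jar upright in the mouth and the fingers clear of the rim. The underside is about 75 mm deep. I go 5 mm deeper and release.

apply_moves:
  deltas:
    - {"fingers":30,"delta_pos":[0,0,5],"angular":[0,0,0]}
    - {"fingers":30,"delta_pos":[0,0,5],"angular":[0,0,0]}
    - {"fingers":72,"delta_pos":[0,0,5],"angular":[0,0,0]}
    - {"fingers":72,"delta_pos":[0,0,5],"angular":[0,0,0]}
    - {"fingers":72,"delta_pos":[0,0,5],"angular":[0,0,0]}
    - {"fingers":72,"delta_pos":[0,0,5],"angular":[0,0,0]}
    - {"fingers":72,"delta_pos":[0,0,5],"angular":[0,0,0]}
    - {"fingers":72,"delta_pos":[0,0,5],"angular":[0,0,0]}

```text
clock: 7.3
tool_pos: [0.5649, 0.2109, 0.1857]
orientation: [180.0, 0.0, 165.8]
force: [0.8, -0.8, 0.5]
opening: 0.0717
gripper_force: 0.4
```

apply_moves:
  deltas:
    - {"fingers":72,"delta_pos":[0,0,-15],"angular":[0,0,0]}
    - {"fingers":72,"delta_pos":[0,0,-40],"angular":[0,0,0]}
    - {"fingers":72,"delta_pos":[0,0,-75],"angular":[0,0,0]}
    - {"fingers":72,"delta_pos":[0,0,-110],"angular":[0,0,0]}
    - {"fingers":72,"delta_pos":[0,0,-135],"angular":[0,0,0]}
    - {"fingers":72,"delta_pos":[0,0,-150],"angular":[0,0,0]}
    - {"fingers":72,"delta_pos":[0,0,-150],"angular":[0,0,0]}
    - {"fingers":72,"delta_pos":[0,0,-150],"angular":[0,0,0]}

```text
clock: 8.1
tool_pos: [0.5646, 0.211, 0.3351]
orientation: [180.0, -0.0, 165.8]
force: [0.2, -0.5, -0.1]
opening: 0.072
gripper_force: 0.0
```

```bash
python3 - <<'E'
from h import *
im=ctrl.snapshot("side"); w=ctrl.snapshot("scene")
cv2.imwrite("pics/out.png",np.hstack([cv2.resize(x,(400,300)) for x in(im[180:480,100:500],w[130:310,340:580])])[:,:,::-1])
E
```

```text
(no output)
```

View pics/out.png

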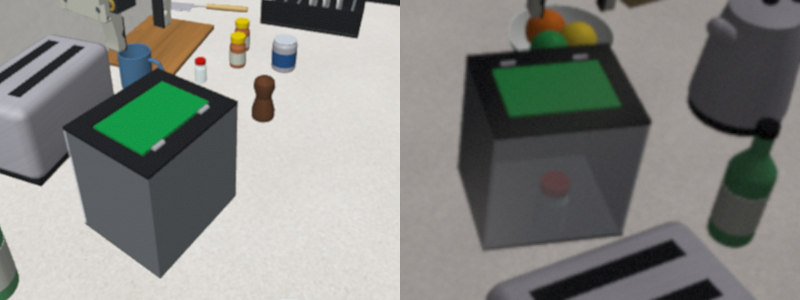

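The flap is shut in both views. The jar's red lid shows through the transparent wall, low inside the caddy, at (555,185) in the picture. The yellow jars are still standing and the gripper is clear.

```bash
python3 -c "
from plant import ctrl
print(ctrl.close_job())"
```

```text
the job is handed in; nothing more can be done
None
```

The large red-lidded jar is inside the caddy, the flap has sprung shut behind it, the yellow-lidded jars were not touched, and the job was handed in at about 8 s; no verdict was returned.

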